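Gauge a weld cap from a datum rail

ROBOT

A 7-joint arm with a two-finger parallel gripper is mounted at the origin on a cart in front of the work surface, level with it; the furniture and walls round the work are solid. World frame = base frame: x ahead of the robot, y to its left, z up, the work surface at z = 0. Lengths are in m, angles in rad, forces in N, time in s.
With the tool pointing down it reaches from about 0.4 to 0.85 m from the base axis. Payload 10.4 kg.
Tool frame: the origin (TCP) lies midway between the tips of the shut fingers; the grasp point (between the pads) lies 19 mm behind it; z points along the fingers, y is the line along which they close (so a half turn about z gives the same grasp; the last joint's range is limited). The gripper opens to 87 mm and grips with 3 to 60 N. Pads are 19 mm wide; open, the fingers measure 117 mm over their backs; the gripper's body (75 mm by 190 mm) begins 51 mm behind the grasp point.
Start: joints at [-1.33, 0.332, -0.065, 1.46, 0.022, 1.35, -0.088], TCP at [0.163, 0.603, 0.223] pointing down, gripper open.
Joint ranges: [-2.6, 2.6], [-0.5, 2.12], [-1.47, 1.34], [0.16, 2.42], [-1.27, 4.41], [0.06, 2.06], [-2.6, 2.6]. Speed limits (rad/s): [2.22, 2.22, 2.79, 2.79, 3.14, 3.14, 3.14].

INTERFACE

Orientations are given as a unit quaternion [w, x, y, z].
In Python, from cell import bot, imaging gives the robot as it stands. The module is installed in compiled form; this text tells all that it offers.
- The arm moves only by the tool move_arm, never from a script. Its argument "moves" is a list that holds one entry, the list of rows, each a list of 7 numbers: the gripper's target within -1 to 1 (fully open at 1, half-way at 0, shut at -1), then the shift along the world's x, y, z in m, then the turn, a rotation vector about the world's x, y, z in degrees. In form: [[[claw, tx, ty, tz, ax, ay, az], ...]]. A call has 1 to 20 rows; each row shifts and turns the commanded pose from where the row before left it; what a row does not reach is not made up. A row lasts 1/12 s, in which the tool goes at most 41.7 mm and 7.16 degrees, less where a joint would pass 70% of its speed; a pose out of reach is approached as far as the arm can. A call with a gripper value outside its range is refused whole. The fingers move at their own pace and stop on an object; "force" is the grip in N (left out, the last holds). Time passes only in rows, so rows that do not move let the fingers close. It gives the time, the measured TCP pose, the force, the opening and the grip force at its end, in the units of the state.
- bot.read_state(): the state, without advancing time (a new reading comes with each control period).
- imaging.camera(name): name is "side" or "top"; returns a dict with "frame" (384x512x3 uint8, red, green, blue), "depth" (384x512 float32, m along the optical axis (not along the pixel's ray), 0 where there is no reading), "K" (3x3 intrinsics, pixels), "camera_from_world" (4x4, takes a point from world to camera coordinates). Camera axes: x right, y down, z forward; pixel columns grow to the right and rows downward; lengths in m; the calibration is good to about 2 mm. A picture is of the moment at which its call begins.
- bot.sign_off(): hands the job in; it is judged then, once.
The state is a dict: "time_s": time; "q": joint angles; "qvel": joint speeds; "joint_torque": joint torques, N m; "tcp_pos": TCP position; "tool_rot": TCP orientation; "force": force on the tool from outside, world axes, zero at the start; "wrist_torque": the same for the moment, N m; "finger_gap": finger opening in m; "grip_force": force on a finger pad.
Only numpy, scipy, OpenCV 4.12 (cv2) and the standard library are available. Lean on these libraries where they do the work, as an engineer would, in place of code of your own. Each camera call takes 0.05 s, during which the arm holds its last target. There are 200 camera calls.

TASK

Check the height of the weld at the chalk-marked station. Take the dial gauge off its parking stand, hook it over the rail of the inspection rig at the round setting block and seat it gently, upright, on the rail there for a moment so that the stylus is pressed in on the block; then, without unhooking it, lift it just enough for the stylus to clear and move it along the rail until the stylus is over the weld at the chalk ticks. Finish holding it there: still in the gripper, upright, pressed lightly down on the rail with the stylus sprung in on the weld (let go, the spring would lift it).

Things in the scene. Friction and masses are not known exactly. Their poses are not given: they have to be found in the camera images.
- gauge: Dial gauge on a metal hook carrier, 0.28 kg. Origin: middle of its slot's roof, the face that seats on the rail. z up; the dial faces -x; y along the slot (along the rail). Slot 11 mm wide (x -5.5 to 5.5), open below, 36 mm long; straight walls to 18 mm below the origin, flared lips to 26 mm. Dial 45 mm across, hanging in front of the rail; web above the slot z 0 to 10 mm. Starts seated on the stand.
- gauge_grip (a point): Where to grasp: centre of the gauge's black ribbed grip tab, upright on top of the carrier: 28 mm (gauge x) by 16 mm (gauge y), from 10 to 59 mm above the gauge's origin. This point is at x +2, y 0, z +36 mm from the gauge's origin, axes as the gauge.
- stylus_tip (a point): Lowest point of the gauge's spring-loaded stylus (ball 5.6 mm across): at x -30, y 0 and, when free, z -79 mm from the gauge's origin.
- plunger_rod (a joint): How far the stylus is pushed in: 0 free, 0.014 m fully in. Its spring pushes back with 1.5 N at 0 and 380 N/m more (4 N at 0.007 m, seated at the setting block; 5 N at 0.0098 m, seated at the weld mark). The dial's needle turns clockwise with it, one turn in 20 mm.
- rig: Inspection rig, fixed: base plate 128 x 284 x 8 mm and a steel rail on edge, on two legs in the rail's plane. Origin on the bench under the rail's middle; z up, y along the rail to the setting block, block and test plate on the -x side. Rail x -4 to 4, y -132 to 132 mm, top z 90 mm, 26 mm deep. The gauge hooks on with its dial to -x, axes parallel to these; seated, its origin is at x 0, z 90 mm.
- setting_block (a point): Centre of the top of the round steel setting block on the rig's base, 24 mm across: x -30, y +90, z 18 mm in the rig's frame, 72 mm below the rail's top.
- weld_mark (a point): The spot to gauge: crest of the weld bead between the two white chalk ticks on the test plate. The bead runs along the rail, 30 mm in front of it (rig x -30 mm); its crest is 69 mm below the rail's top.
- plate: Steel test plate 53 x 90 x 10 mm with a weld bead (2.8 mm high) along its middle, strapped to the rig's base in front of the rail; where along the rail varies. Origin: centre of its underside; axes as the rig's; marked spot at x 0, y +10, z 12.8 mm. Its two strap clamps, on the -x side, rise 19 mm above its top and stay 16 mm off the bead's middle.
- stand: Parking stand of the gauge, fixed: steel base 80 x 76 x 10 mm with a bar on edge, 8 mm thick, 70 mm long along y, top 100 mm above the bench. Origin on the bench under the middle of the bar, axes as the parked gauge's. The gauge lifts straight up off it.

How it is judged:
On the way:
1. the gauge is seated upright on the rail at the setting block, its stylus pressed in on the block (horizontal distance between stylus_tip and setting_block below 0.009 m and value of joint plunger_rod above 0.005 m and z of gauge in the frame of rig below 0.0918 m and angle between gauge's own z axis and vertical below 0.07 rad), for 0.3 s.
At the end, for the whole second after the job is handed in: The gripper still holds the gauge; the gauge is seated on the rail (within 1.8 mm of its top), upright within 4 degrees, pressing on the rail with 0.5 to 25 N; the stylus is within 6 mm of the marked spot, pushed in by at least 7.5 mm and bearing on the weld with at least 2 N (horizontal distance between stylus_tip and weld_mark below 0.006 m and value of joint plunger_rod above 0.0075 m and contact force between gauge and plate above 2 N and contact force between gauge and rig between 0.5 and 25 N and contact force between the fingers and gauge above 3 N and z of gauge in the frame of rig below 0.0918 m and angle between gauge's own z axis and vertical below 0.07 rad); the arm keeps its last pose, push and grip.
It fails at once if the gauge is hooked on or unhooked anywhere along the rail but at the setting block (x of gauge in the frame of rig between -0.02 and 0.02 m and y of gauge in the frame of rig between -0.15 and 0.055 m and z of gauge in the frame of rig between 0.116 and 0.135 m).
It fails at once if the gauge is rammed into the rig with more than 60 N (contact force between gauge and rig above 60 N).
It also fails if it takes over 54 s, if anything falls off the work surface, if the arm or the gripper's body presses on something with over 40 N, if the wrist force passes 120 N, or if a joint passes its speed limit or range.

## Working session

There is one attempt and no reset: what is moved stays moved. The work goes in short steps, Python scripts to look and compute and a tool call to move; the robot and the scene stay as the last step left them, time stands still between calls to the robot, and variables do not carry over. Pictures are saved under pics/ and viewed, at most 10 in all, crops included, and the job is handed in when it is done.

Besides the shell and the picture viewer there is one more tool, called after ">>>" as name(argument=value, ...) on one line, values as JSON. move_arm: Moves the arm, as the interface text tells. Its arguments: {"type":"object","properties":{"moves":{"type":"array","items":{"type":"array","items":{"type":"array","items":{"type":"number"}}}},"force":{"type":"number"}},"required":["moves"]}

```bash
mkdir -p pics; cat > h.py <<'E'
import numpy as np, cv2
from cell import bot, imaging
def snap(n,save=None):
    c=imaging.camera(n)
    if save: cv2.imwrite(f'pics/{save}.png',c['frame'][:,:,::-1])
    return c
def cloud(c):
    K=c['K'];d=c['depth'];v,u=np.indices(d.shape)
    P=np.stack([(u-K[0,2])/K[0,0]*d,(v-K[1,2])/K[1,1]*d,d,np.ones_like(d)],-1)
    W=P@np.linalg.inv(c['camera_from_world']).T
    return W[...,:3]
def ray(c,u,v,z):
    T=np.linalg.inv(c['camera_from_world']);d=T[:3,:3]@np.linalg.inv(c['K'])@[u,v,1];o=T[:3,3]
    return o+d*(z-o[2])/d[2]
E
python3 - <<'E'
from h import *
for n in('top','side'):
    c=snap(n,n+'0');np.savez(n+'0.npz',**c);print(n,np.linalg.inv(c['camera_from_world'])[:3].round(3),c['K'][0,0])
print(bot.read_state())
E
```

```text
top [[-0.021 -0.991  0.135  0.346]
 [-1.     0.024  0.02   0.079]
 [-0.023 -0.134 -0.991  1.119]] 489.7209974619037
side [[ 0.873 -0.226  0.433  0.094]
 [-0.488 -0.439  0.755 -0.554]
 [ 0.02  -0.87  -0.493  0.555]] 483.94188980075614
{'time_s': 0.1, 'q': array([-1.32962092,  0.3328257 , -0.06471982,  1.4608362 ,  0.02158596,
        1.34991394, -0.08851751]), 'qvel': array([-1.94842595e-03, -1.57948234e-03, -4.67211981e-05, -1.76734792e-03,
        4.80753496e-04,  7.35871371e-04,  1.32747365e-03]), 'joint_torque': array([ 1.56940790e-03, -6.24551511e+01,  2.47120508e-02, -3.90719891e+01,
       -6.13809773e-02,  3.66334710e-02,  4.35705522e-05]), 'tcp_pos': array([0.16285197, 0.60305393, 0.22183301]), 'tool_rot': array([-6.60439896e-05,  1.31497274e-01,  9.91316323e-01, -6.40802123e-04]), 'force': array([ 0.24067314,  0.03787806, -0.82692349]), 'wrist_torque': array([ 0.04397455, -0.01551752,  0.01045006]), 'grip_force': 0.0, 'finger_gap': 0.08693578135172211}
```

View pics/top0.png

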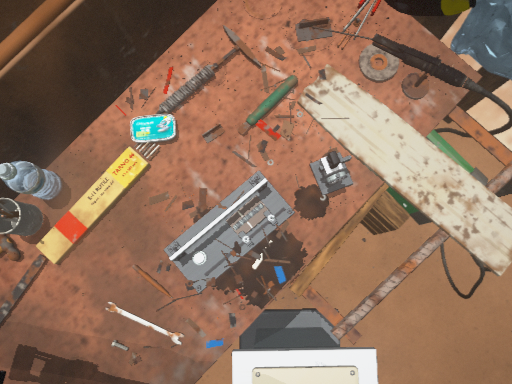

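View pics/side0.png

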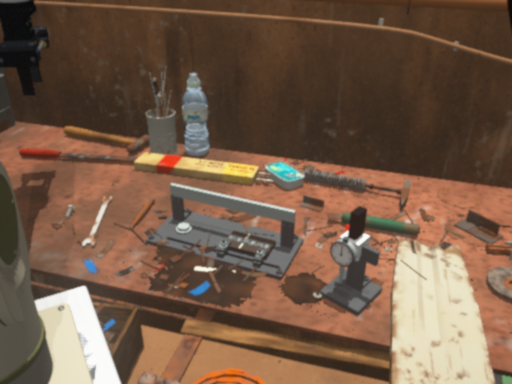

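Top view: the rig's rail runs from about (172,252) to (262,180), with the white block at (200,257), the plate near (255,222) and the stand and gauge at (333,172). Side view: the gauge's tab is at (357,222), its dial at (343,252).

```bash
python3 - <<'E'
from h import *
c=dict(np.load('top0.npz'));W=cloud(c);z=W[...,2]
def box(u0,u1,v0,v1):
    m=np.zeros(z.shape,bool);m[v0:v1,u0:u1]=1;return m
def rect(m,n):
    p=W[m];r=cv2.minAreaRect(p[:,:2].astype(np.float32));print(n,len(p),'rect',np.round(r[0],4),np.round(r[1],4),round(r[2],2),'z',np.median(p[:,2]).round(4));return p
p=rect(box(160,300,165,300)&(abs(z-.09)<.006),'rail')
q=p[:,:2]-p[:,:2].mean(0);a=np.linalg.svd(q,full_matrices=False)[2][0];print('rail dir',a,np.degrees(np.arctan2(a[1],a[0])),'mean',p.mean(0),'ext',(q@a).min(),(q@a).max())
rect(box(160,300,165,300)&(abs(z-.008)<.003),'base')
rect(box(300,360,140,205)&(abs(z-.010)<.003),'standbase')
g=box(310,360,140,205)
rect(g&(abs(z-.159)<.006),'tab');rect(g&(abs(z-.100)<.006),'bar')
print(np.histogram(z[g],bins=np.arange(0,.18,.01)))
print('block',W[257,200], 'plate',W[222,255])
s=dict(np.load('side0.npz'));V=cloud(s)
for u,v in((357,212),(357,225),(343,252),(183,228)):print('side',u,v,V[v,u])
im=c['frame'];a1=cv2.resize(im[160:300,160:300],(560,560),interpolation=cv2.INTER_CUBIC)
cv2.imwrite('pics/crop.png',a1[:,:,::-1])
E
```

```text
rail 496 rect [0.4347 0.1763] [0.0087 0.263 ] 38.8 z 0.0888
rail dir [-0.62672583  0.77923984] 128.8089711058671 mean [0.43394352 0.1774153  0.08883312] ext -0.132887926877728 0.1300989428286248
base 5473 rect [0.4132 0.1595] [0.32   0.3041] 88.86 z 0.0072
standbase 667 rect [ 0.5431 -0.0798] [0.1076 0.1688] 76.84 z 0.0094
tab 113 rect [ 0.5461 -0.0629] [0.028  0.0158] 19.35 z 0.1573
bar 138 rect [ 0.5319 -0.0754] [0.0532 0.0686] 8.12 z 0.0997
(array([1112,  318,    0,    0,    0,    0,    0,   13,   41,   90,  188,
        106,   26,   17,   18,  108,    8]), array([0.  , 0.01, 0.02, 0.03, 0.04, 0.05, 0.06, 0.07, 0.08, 0.09, 0.1 ,
       0.11, 0.12, 0.13, 0.14, 0.15, 0.16, 0.17]))
block [0.35553305 0.22498948 0.01409897] plate [0.43102018 0.09981574 0.01788136]
side 357 212 [ 0.54097432 -0.06884827  0.15985412]
side 357 225 [ 0.54104069 -0.07273887  0.1378919 ]
side 343 252 [ 0.51498785 -0.07747134  0.09741217]
side 183 228 [0.35462498 0.21911366 0.01702677]
```

View pics/crop.png

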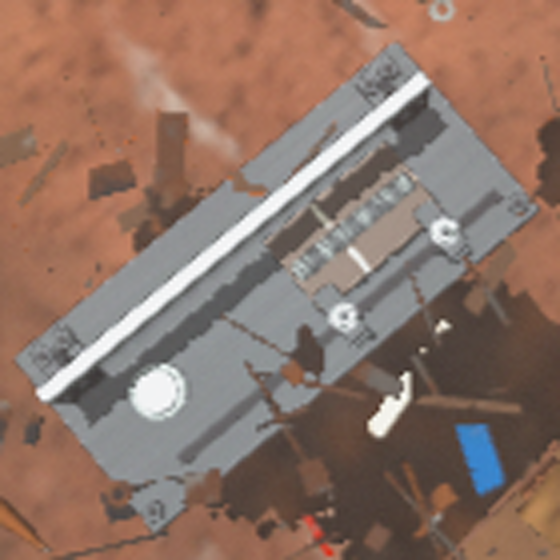

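The crop shows the chalk ticks at crop (322,215) and (358,258), so their middle is at image (245,219). The block is at crop (158,391).

```bash
python3 - <<'E'
from h import *
c=dict(np.load('top0.npz'));W=cloud(c);z=W[...,2]
im=c['frame'];hsv=cv2.cvtColor(im,cv2.COLOR_RGB2HSV)
m=np.zeros(z.shape,np.uint8);m[145:205,300:360]=1
m&=((hsv[...,1]<60)).astype(np.uint8);m=cv2.morphologyEx(m,cv2.MORPH_OPEN,np.ones((3,3),np.uint8))
n,l,s,_=cv2.connectedComponentsWithStats(m);k=1+s[1:,4].argmax();p=W[(l==k)&(z<.016)&(z>.004)]
r=cv2.minAreaRect(p[:,:2].astype(np.float32));print('stand',s[k],r)
o=np.array([.4345,.1763]);t=np.radians(38.8);R=np.array([[np.cos(t),-np.sin(t)],[np.sin(t),np.cos(t)]])
wm=ray(c,244.9,218.9,.0208);print('weld',wm,'rig',R.T@(wm[:2]-o))
b=ray(c,160+158.5/4-.5,160+391.5/4-.5,.018);print('block',b,'rig',R.T@(b[:2]-o))
for u,v in((427,80),(43,394)):
  e=ray(c,160+u/4-.5,160+v/4-.5,.09);print('railend',e,'rig',R.T@(e[:2]-o))
s_=dict(np.load('side0.npz'));V=cloud(s_)
q=np.zeros(z.shape,bool);q[175:300,310:390]=1
q&=(abs(V[...,2]-.159)<.004);print('side tabtop',V[q].mean(0),q.sum(),cv2.minAreaRect(V[q][:,:2].astype(np.float32)))
q=np.zeros(z.shape,bool);q[180:270,150:310]=1
q&=(abs(V[...,2]-.091)<.003);r=cv2.minAreaRect(V[q][:,:2].astype(np.float32));print('side rail',r)
E
```

```text
stand [ 310  151   43   50 1221] ((0.534201979637146, -0.0782308429479599), (0.0917975902557373, 0.07626983523368835), 19.23030662536621)
weld [0.43829543 0.12232341 0.0208    ] rig [-0.03086402 -0.04444424]
block [0.35470833 0.22644103 0.018     ] rig [-0.03076612  0.08907457]
railend [0.51541925 0.07256442 0.09      ] rig [-0.00193767 -0.13154938]
railend [0.3541099  0.27737811 0.09      ] rig [0.00068487 0.12914675]
side tabtop [ 0.54668266 -0.06455905  0.15823048] 110 ((0.548302412033081, -0.06342729181051254), (0.02713470160961151, 0.016275066882371902), 16.936500549316406)
side rail ((0.43748238682746887, 0.1775643527507782), (0.012685876339673996, 0.26374971866607666), 38.61593246459961)
```

>>> move_arm(moves=[[[1,0.03,-0.035,0.006,0,0,3.5],[1,0.03,-0.03,0.006,0,0,3.5],[1,0.03,-0.03,0.006,0,0,3.5],[1,0.03,-0.03,0.006,0,0,3.5],[1,0.025,-0.033,0.006,0,0,3.5],[1,0.025,-0.033,0,0,0,3.5],[1,0.025,-0.033,0,0,0,3.5],[1,0.025,-0.033,0,0,0,3.5],[1,0.02,-0.035,0,0,0,3.4],[1,0.02,-0.035,0,0,0,3],[1,0.02,-0.035,0,0,0,0],[1,0.02,-0.035,0,0,0,0],[1,0.015,-0.035,0,0,0,0],[1,0.015,-0.035,0,0,0,0],[1,0.015,-0.035,0,0,0,0]]])

```text
time_s: 1.35
tcp_pos: [0.5025, 0.1057, 0.2513]
tool_rot: [-0.0, -0.167, 0.986, 0.0]
force: [0.1, 0.2, 0.3]
finger_gap: 0.0871
grip_force: 0.0
```

>>> move_arm(moves=[[[1,0.009,-0.034,0,0,0,0.1],[1,0.009,-0.034,0,0,0,0],[1,0.009,-0.034,0,0,0,0],[1,0.009,-0.034,0,0,0,0],[1,0.0085,-0.0327,0,0,0,0],[1,0,0,-0.02,0,0,0],[1,0,0,-0.02,0,0,0],[1,0,0,0,0,0,0],[1,0,0,0,0,0,0]]])

```text
time_s: 2.1
tcp_pos: [0.5461, -0.0608, 0.2108]
tool_rot: [-0.001, -0.169, 0.986, 0.0]
force: [0.8, 0.8, 0.7]
finger_gap: 0.087
grip_force: 0.0
```

```bash
python3 - <<'E'
from h import *
s=bot.read_state();print(s['tcp_pos'],s['q'],s['tool_rot'])
c=snap('side');f=c['frame'][120:310,280:440]
cv2.imwrite('pics/s1.png',cv2.resize(f,None,fx=3,fy=3)[:,:,::-1])
E
```

```text
[ 0.5460565  -0.06079172  0.21082117] [-0.41745439  0.17822853  0.50405664  1.70306306 -0.08906073  1.28559237
  2.01463321] [-1.21014034e-03 -1.68507891e-01  9.85699548e-01  1.65186286e-04]
```

View pics/s1.png

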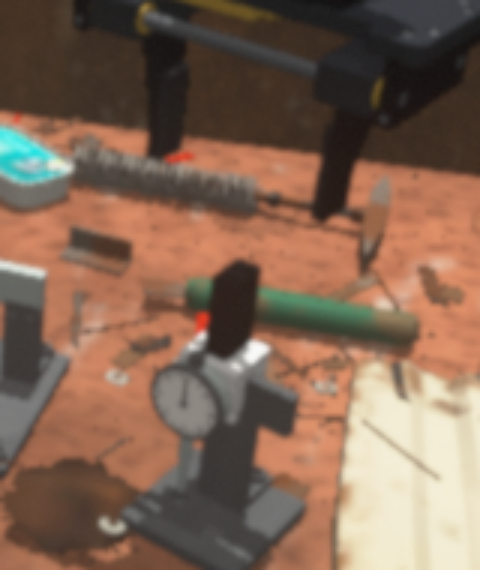

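The crop shows the open fingers straddling the black tab (crop (235,310)), with tips at (165,150) and (330,210). The gauge sits seated on the stand, so I descend.

>>> move_arm(force=25, moves=[[[1,0.001,-0.002,-0.02,0,0,0.1],[1,0,0,-0.025,0,0,0],[1,0,0,-0.025,0,0,0],[1,0,0,-0.015,0,0,0],[1,0,0,-0.008,0,0,0],[1,0,0,0,0,0,0],[1,0,0,0,0,0,0],[-1,0,0,0,0,0,0],[-1,0,0,0,0,0,0],[-1,0,0,0,0,0,0],[-1,0,0,0,0,0,0],[-1,0,0,0,0,0,0],[-1,0,0,0,0,0,0],[-1,0,0,0,0,0,0],[-1,0,0,0,0,0,0]]])

```text
time_s: 3.4
tcp_pos: [0.5477, -0.0631, 0.1184]
tool_rot: [-0.0, -0.169, 0.986, 0.0]
force: [-0.8, -0.5, -0.0]
finger_gap: 0.042
grip_force: 0.0
```

>>> move_arm(moves=[[[-1,0,0,0,0,0,0],[-1,0,0,0,0,0,0],[-1,0,0,0,0,0,0],[-1,0,0,0,0,0,0],[-1,0,0,0,0,0,0],[-1,0,0,0,0,0,0],[-1,0,0,0,0,0,0],[-1,0,0,0,0,0,0]]])

```text
time_s: 4.07
tcp_pos: [0.5477, -0.0631, 0.1184]
tool_rot: [-0.0, -0.169, 0.986, 0.0]
force: [-0.3, -0.2, -0.2]
finger_gap: 0.0158
grip_force: 25.0
```

>>> move_arm(force=40, moves=[[[-1,0,0,0.005,0,0,0],[-1,0,0,0.015,0,0,0],[-1,0,0,0.02,0,0,0],[-1,0,0,0.025,0,0,0],[-1,0,0,0.02,0,0,0],[-1,0,0,0.015,0,0,0]]])

```text
time_s: 4.57
tcp_pos: [0.548, -0.0632, 0.2205]
tool_rot: [0.001, -0.169, 0.986, -0.0]
force: [0.4, -0.6, -2.6]
finger_gap: 0.0159
grip_force: 40.0
```

>>> move_arm(moves=[[[-1,-0.005,0.01,0,0,0,0.5],[-1,-0.01,0.02,0,0,0,1],[-1,-0.01,0.02,0,0,0,1.5],[-1,-0.012,0.022,0,0,0,1.5],[-1,-0.012,0.022,0,0,0,1.5],[-1,-0.012,0.022,0,0,0,1.5],[-1,-0.012,0.022,0,0,0,1.5],[-1,-0.012,0.022,0,0,0,1.5],[-1,-0.012,0.022,0,0,0,1.5],[-1,-0.012,0.022,0,0,0,1.5],[-1,-0.012,0.022,0,0,0,1.5],[-1,-0.012,0.022,0,0,0,1.5],[-1,-0.012,0.022,0,0,0,1.5],[-1,-0.012,0.022,0,0,0,1],[-1,-0.01,0.015,0,0,0,0],[-1,-0.0004,0.001,0,0,0,0],[-1,0,0,0,0,0,0],[-1,0,0,0,0,0,0],[-1,0,0,0,0,0,0]]])

```text
time_s: 6.15
tcp_pos: [0.3805, 0.2441, 0.218]
tool_rot: [-0.0, -0.329, 0.944, -0.0]
force: [0.8, -0.8, -3.5]
finger_gap: 0.016
grip_force: 40.0
```

```bash
python3 - <<'E'
from h import *
s=bot.read_state();print(s['tcp_pos'],s['q'],s['tool_rot'],s['grip_force'],s['force'])
for n in('side','top'):
    c=snap(n);np.savez(n+'1.npz',**c)
    K=c['K'];T=c['camera_from_world']
    a=s['tool_rot'];th=2*np.arctan2(a[2],a[1])-np.pi;x=np.array([np.cos(th),np.sin(th),0])
    print('gauge yaw',np.degrees(th))
    if n=='side': f=c['frame'][130:280,120:280];cv2.imwrite('pics/s2.png',cv2.resize(f,None,fx=4,fy=4)[:600,:,::-1])
E
```

```text
[0.38047131 0.24407084 0.21798924] [-0.80929155 -0.05372431  0.13329824  1.9055295   0.00759813  1.29003831
  1.56310752] [-3.11352593e-04 -3.29054869e-01  9.44310731e-01 -1.97364720e-04] 39.97697738930583 [ 0.75566537 -0.8479259  -3.46673715]
gauge yaw 38.42284254682874
gauge yaw 38.42284254682874
```

View pics/s2.png

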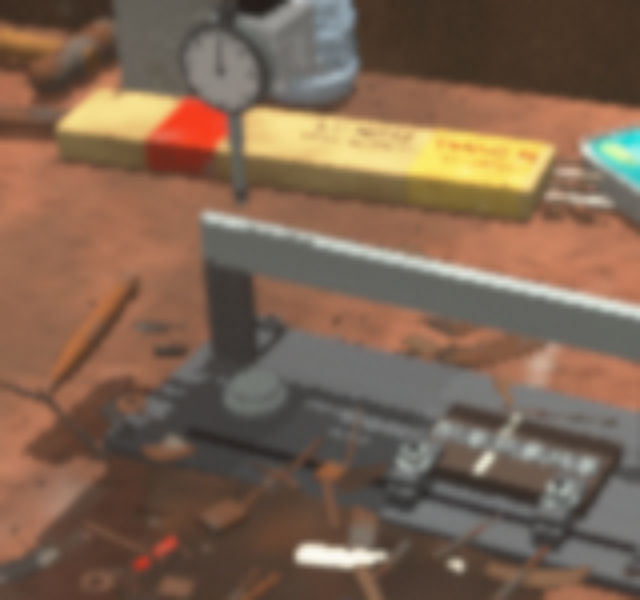

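The crop shows the upright gauge over the block: stylus tip at crop (241,198), image (180.2,179.5), and block top at crop (253,384), image (183,226).

```bash
python3 - <<'E'
from h import *
c=dict(np.load('side1.npz'))
t=np.radians(38.8);R=np.array([[np.cos(t),-np.sin(t)],[np.sin(t),np.cos(t)]]);o=np.array([.4351,.1755])
q=lambda p:(R.T@(p[:2]-o)*1e3).round(1)
tip=ray(c,180,179,.1235)
print('tip rig',q(tip));print('block rig side',q(ray(c,182.9,225.5,.018)))
print('weld side',q(ray(c,120+500/4,130+443/4,.0208)))
print('tcp rig',q(bot.read_state()['tcp_pos']))
# tip predicted by tcp: x-32 from tcp
V=cloud(c)
m=np.zeros(V.shape[:2],bool);m[178:215,172:290]=1
m&=(abs(V[...,2]-.090)<.0015)
p=V[m];print('rail top side',len(p),np.median([q(a)[0] for a in p]),[round(x,1) for x in np.percentile([q(a)[0] for a in p],[5,95])])
# ray at rail top crop mid points (white line)
for u,v in((205,217),(400,255),(600,297)):
    print('railtop',q(ray(c,120+u/4,130+v/4,.09)))
d=dict(np.load('top1.npz'));W=cloud(d);m=np.zeros(W.shape[:2],bool);m[165:300,160:300]=1
m&=(abs(W[...,2]-.0888)<.004);r=cv2.minAreaRect(W[m][:,:2].astype(np.float32));print('top rail',r)
v=np.array([q(a)[0] for a in W[m]]);print(np.median(v),np.percentile(v,[5,95]))
E
```

```text
tip rig [-29.  87.]
block rig side [-28.9  88.4]
weld side [-31.  -48.3]
tcp rig [ 0.6 87.7]
rail top side 296 1.95 [np.float64(-1.7), np.float64(6.8)]
railtop [ -1.5 125.8]
railtop [ 3.6 20. ]
railtop [  5.9 -83.1]
top rail ((0.4576394557952881, 0.14799535274505615), (0.008562945760786533, 0.19059307873249054), 39.14801025390625)
0.5 [-3.4  4. ]
```

>>> move_arm(moves=[[[-1,0,0.002,-0.015,0,0,0.4],[-1,0,0,-0.02,0,0,0],[-1,0,0,-0.02,0,0,0],[-1,0,0,-0.015,0,0,0],[-1,0,0,-0.004,0,0,0],[-1,0,0,-0.004,0,0,0],[-1,0,0,-0.004,0,0,0],[-1,0,0,0,0,0,0],[-1,0,0,0,0,0,0]]])

```text
time_s: 7.0
tcp_pos: [0.3807, 0.2471, 0.137]
tool_rot: [0.0, -0.333, 0.943, 0.0]
force: [0.6, -0.4, -2.4]
finger_gap: 0.0155
grip_force: 40.0
```

```bash
python3 - <<'E'
from h import *
print(bot.read_state()['wrist_torque'])
c=snap('side');f=c['frame'][110:260,120:280];cv2.imwrite('pics/s3.png',cv2.resize(f,None,fx=4,fy=4)[:,:,::-1])
E
```

```text
[ 0.08059094  0.07468762 -0.04626731]
```

View pics/s3.png

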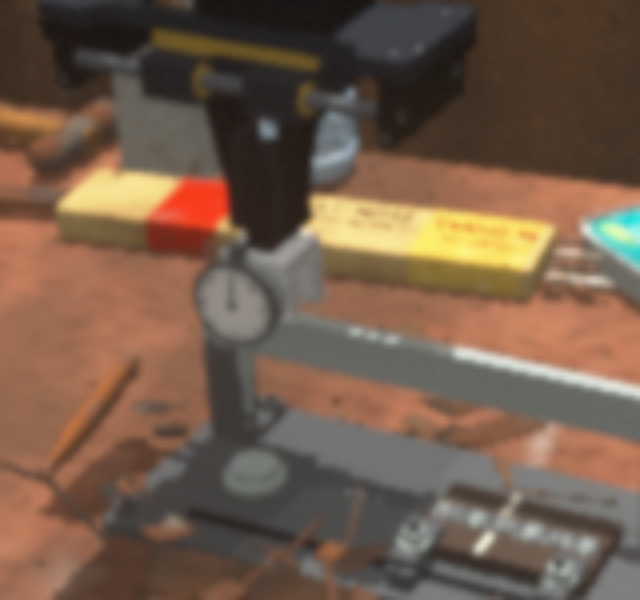

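The gauge hangs upright just above the rail end, with its dial at (236,303) and the slot over the rail near (300,320). The block is below at (255,470). I continue down slowly.

>>> move_arm(moves=[[[-1,0,0,-0.003,0,0,0],[-1,0,0,-0.003,0,0,0],[-1,0,0,-0.003,0,0,0],[-1,0,0,0,0,0,0],[-1,0,0,0,0,0,0]]])

```text
time_s: 7.47
tcp_pos: [0.3802, 0.2468, 0.1272]
tool_rot: [-0.0, -0.333, 0.943, -0.0]
force: [-0.4, -0.8, -3.2]
finger_gap: 0.0158
grip_force: 40.0
```

>>> move_arm(moves=[[[-1,0,0,-0.003,0,0,0],[-1,0,0,-0.003,0,0,0],[-1,0,0,-0.003,0,0,0],[-1,0,0,0,0,0,0],[-1,0,0,0,0,0,0]]])

```text
time_s: 7.88
tcp_pos: [0.3804, 0.247, 0.1183]
tool_rot: [0.0, -0.333, 0.943, 0.0]
force: [0.2, 1.5, -3.5]
finger_gap: 0.0156
grip_force: 40.0
```

>>> move_arm(moves=[[[-1,0,0,-0.003,0,0,0],[-1,0,0,-0.002,0,0,0],[-1,0,0,-0.002,0,0,0],[-1,0,0,-0.001,0,0,0],[-1,0,0,0,0,0,0],[-1,0,0,0,0,0,0]]])

```text
time_s: 8.38
tcp_pos: [0.3805, 0.2471, 0.1106]
tool_rot: [0.0, -0.333, 0.943, 0.0]
force: [1.5, -0.1, 1.3]
finger_gap: 0.0155
grip_force: 40.0
```

>>> move_arm(moves=[[[-1,0,0,-0.001,0,0,0],[-1,0,0,-0.001,0,0,0],[-1,0,0,0,0,0,0],[-1,0,0,0,0,0,0]]])

```text
time_s: 8.72
tcp_pos: [0.3805, 0.247, 0.1085]
tool_rot: [0.0, -0.333, 0.943, 0.0]
force: [-0.0, 1.5, 2.0]
finger_gap: 0.0158
grip_force: 40.0
```

>>> move_arm(moves=[[[-1,0,0,-0.001,0,0,0],[-1,0,0,0,0,0,0],[-1,0,0,0,0,0,0],[-1,0,0,0,0,0,0]]])

```text
time_s: 9.05
tcp_pos: [0.3806, 0.2471, 0.1083]
tool_rot: [0.0, -0.333, 0.943, 0.0]
force: [-2.8, -2.5, 11.4]
finger_gap: 0.0161
grip_force: 40.0
```

```bash
python3 - <<'E'
from h import *
s=bot.read_state();print(s['tcp_pos'],s['force'],s['wrist_torque'])
c=snap('side');np.savez('side2.npz',**c);f=c['frame'][130:280,120:280];cv2.imwrite('pics/s4.png',cv2.resize(f,None,fx=4,fy=4,interpolation=cv2.INTER_CUBIC)[:,:,::-1])
E
```

```text
[0.38056066 0.24710841 0.1083136 ] [-2.76182629 -2.51547708 11.359963  ] [-0.39546663  0.63874479 -0.009466  ]
```

View pics/s4.png

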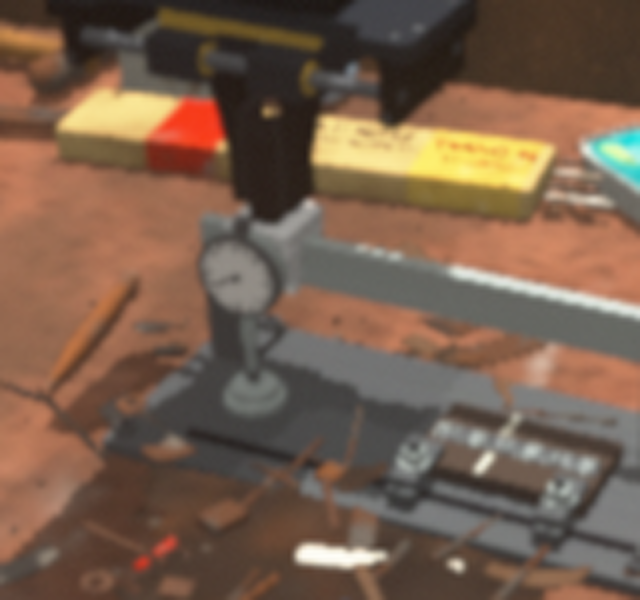

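The crop shows the hook down on the rail, the stylus pressed on the block at (253,380) and the needle turned, so the gauge is seated. I hold briefly, then lift 13 mm and slide along.

>>> move_arm(moves=[[[-1,0,0,0,0,0,0],[-1,0,0,0,0,0,0],[-1,0,0,0,0,0,0],[-1,0,0,0,0,0,0],[-1,0,0,0.004,0,0,0],[-1,0,0,0.005,0,0,0],[-1,0,0,0.005,0,0,0],[-1,0,0,0,0,0,0],[-1,0,0,0,0,0,0]]])

```text
time_s: 9.85
tcp_pos: [0.3804, 0.247, 0.1216]
tool_rot: [0.0, -0.333, 0.943, 0.0]
force: [1.8, 1.5, -1.3]
finger_gap: 0.0156
grip_force: 40.0
```

>>> move_arm(moves=[[[-1,0.0063,-0.0078,0,0,0,0],[-1,0.0063,-0.0078,0,0,0,0],[-1,0.0063,-0.0078,0,0,0,0],[-1,0.0063,-0.0078,0,0,0,0],[-1,0.0063,-0.0078,0,0,0,0],[-1,0,0,0,0,0,0]]])

```text
time_s: 10.35
tcp_pos: [0.4135, 0.2056, 0.1214]
tool_rot: [0.0, -0.331, 0.943, -0.0]
force: [2.9, 0.5, -2.9]
finger_gap: 0.0156
grip_force: 40.0
```

>>> move_arm(moves=[[[-1,0.0063,-0.0078,0,0,0,0],[-1,0.0063,-0.0078,0,0,0,0],[-1,0.0063,-0.0078,0,0,0,0],[-1,0.0063,-0.0078,0,0,0,0],[-1,0.0063,-0.0078,0,0,0,0],[-1,0.0063,-0.0078,0,0,0,0],[-1,0.0063,-0.0078,0,0,0,0],[-1,0.0063,-0.0078,0,0,0,0],[-1,0,0,0,0,0,0],[-1,0,0,0,0,0,0],[-1,0,0,0,0,0,0]]])

```text
time_s: 11.27
tcp_pos: [0.4619, 0.1456, 0.1213]
tool_rot: [-0.0, -0.333, 0.943, 0.0]
force: [0.3, 0.8, -3.0]
finger_gap: 0.0156
grip_force: 40.0
```

```bash
python3 - <<'E'
from h import *
s=bot.read_state();print(s['tcp_pos'],s['force'],s['wrist_torque'],s['tool_rot'])
d=(s['tcp_pos']-[.3806,.2471,0])[:2];print(np.hypot(*d),np.degrees(np.arctan2(*d)))
c=snap('side');np.savez('side3.npz',**c);f=c['frame'][160:270,190:300];cv2.imwrite('pics/s5.png',cv2.resize(f,None,fx=5,fy=5,interpolation=cv2.INTER_CUBIC)[:,:,::-1])
E
```

```text
[0.46189724 0.14564491 0.12125411] [ 0.32196182  0.84290923 -3.03738827] [0.04584579 0.12349859 0.00133428] [-4.02500943e-04 -3.32948300e-01  9.42944997e-01  3.27842127e-05]
0.1300091428568362 141.29436275695463
```

View pics/s5.png

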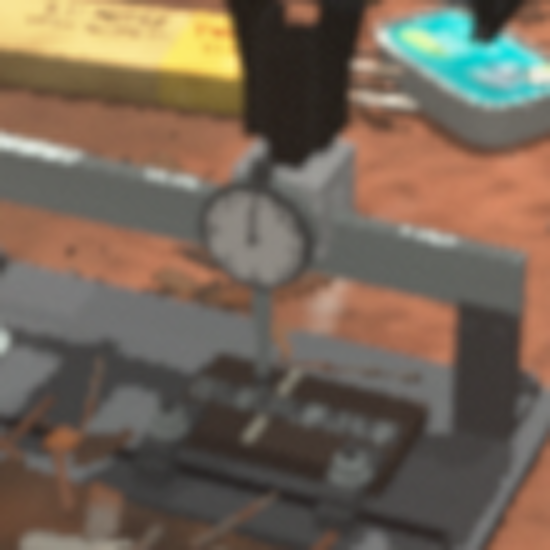

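The crop shows the stylus tip hovering just over the bead at crop (266,373). The ticks are at (288,382) and (257,428), middle (273,405).

```bash
python3 - <<'E'
from h import *
c=dict(np.load('side3.npz'))
t=np.radians(38.7);R=np.array([[np.cos(t),-np.sin(t)],[np.sin(t),np.cos(t)]]);o=np.array([.4351,.1755])
q=lambda u,v,z:(R.T@(ray(c,190+(u+.5)/5-.5,160+(v+.5)/5-.5,z)[:2]-o)*1e3).round(1)
print('tip',q(266,373,.025),'ticks',q(288,382,.018),q(257,428,.018),'mid at crest',q(272.5,405,.0185))
print('pred tip', R.T@(bot.read_state()['tcp_pos'][:2]-o)-[.032,0])
E
```

```text
tip [-18.1 -38. ] ticks [-11.  -44.2] [-43.5 -45.8] mid at crest [-28.2 -45.3]
pred tip [-0.02971463 -0.03981798]
```

>>> move_arm(moves=[[[-1,0.0019,-0.0023,0,0,0,0],[-1,0,0,-0.003,0,0,0],[-1,0,0,-0.003,0,0,0],[-1,0,0,-0.003,0,0,0],[-1,0,0,-0.002,0,0,0],[-1,0,0,-0.001,0,0,0],[-1,0,0,-0.001,0,0,0],[-1,0,0,0,0,0,0],[-1,0,0,0,0,0,0]]])

```text
time_s: 12.07
tcp_pos: [0.4644, 0.1434, 0.1086]
tool_rot: [0.0, -0.333, 0.943, 0.0]
force: [0.6, -0.0, 3.1]
finger_gap: 0.016
grip_force: 40.0
```

>>> move_arm(moves=[[[-1,0,0,-0.0008,0,0,0],[-1,0,0,0,0,0,0],[-1,0,0,0,0,0,0],[-1,0,0,0,0,0,0]]])

```text
time_s: 12.4
tcp_pos: [0.4645, 0.1434, 0.1084]
tool_rot: [0.0, -0.333, 0.943, 0.0]
force: [-1.5, -0.1, 8.7]
finger_gap: 0.0158
grip_force: 40.0
```

```bash
python3 - <<'E'
from h import *
s=bot.read_state();print(s['tcp_pos'],s['force'],s['wrist_torque'],s['tool_rot'])
c=snap('side');np.savez('side4.npz',**c);f=c['frame'][190:260,215:285];cv2.imwrite('pics/s6.png',cv2.resize(f,None,fx=8,fy=8,interpolation=cv2.INTER_CUBIC)[:,:,::-1])
E
```

```text
[0.46445773 0.14340009 0.10836245] [-1.49361445 -0.06263821  8.71923625] [-0.25768293  0.36570056 -0.03660503] [ 3.79308175e-04 -3.32841545e-01  9.42982677e-01  1.80553786e-04]
```

View pics/s6.png

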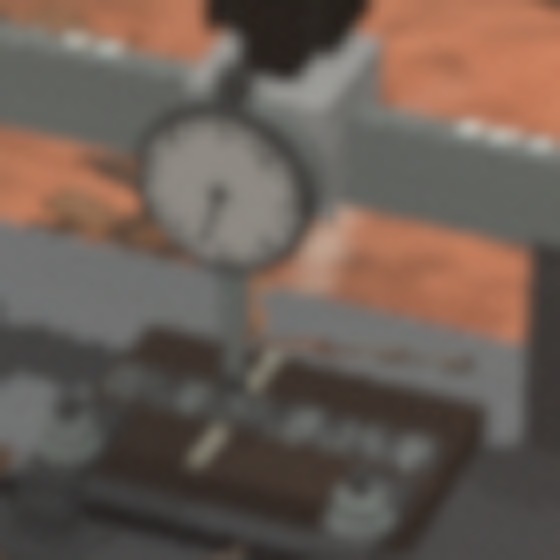

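The crop shows the needle near half a turn (about 9.8 mm) and the stylus on the bead at (237,392). That is about 2 mm short of the tick line, which passes (247,395), so I lift, shift 1.5 mm and reseat to centre it.

>>> move_arm(moves=[[[-1,0,0,0.004,0,0,0],[-1,0,0,0.004,0,0,0],[-1,0,0,0.004,0,0,0],[-1,0,0,0,0,0,0],[-1,0.001,-0.0012,0,0,0,0],[-1,0,0,0,0,0,0],[-1,0,0,-0.003,0,0,0],[-1,0,0,-0.003,0,0,0],[-1,0,0,-0.003,0,0,0],[-1,0,0,-0.001,0,0,0],[-1,0,0,-0.001,0,0,0],[-1,0,0,-0.001,0,0,0],[-1,0,0,0,0,0,0],[-1,0,0,0,0,0,0],[-1,0,0,0,0,0,0]]])

```text
time_s: 13.7
tcp_pos: [0.4653, 0.1421, 0.1083]
tool_rot: [0.0, -0.333, 0.943, 0.0]
force: [-2.7, -2.2, 9.1]
finger_gap: 0.0158
grip_force: 40.0
```

```bash
python3 -c "
from h import *
print(bot.sign_off())"
```

```text
the job is handed in; nothing more can be done
None
```

The job is handed in: I seated the gauge at the setting block, then moved it along the rail without unhooking it. It is now held upright, pressed on the rail with roughly 6–7 N (estimated from the wrist force), with the stylus sprung in on the weld at the chalk ticks. I took no picture after the last 1.5 mm shift, and the sign-off call returned no verdict.

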